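# Draw in the tie rod with its sleeve

## Robot

A 6-joint arm with a two-finger parallel gripper is mounted at the origin on the work surface. World frame = base frame: x ahead of the robot, y to its left, z up, the work surface at z = 0. Lengths are in m, angles in rad, forces in N, time in s.
With the tool pointing down it reaches from about 0.3 to 0.875 m from the base axis. Payload 6.4 kg.
Tool frame: the origin (TCP) lies at the very end of the fingers, on their centre line; the grasp point (between the pads) lies 19 mm behind it (ctrl.hold_point_z is the distance from the TCP to the grasp point, in m); y points along the fingers, x is the direction in which the jaws open and shut, and the axes are right-handed (so a half turn about y gives the same grasp; the last joint's range is limited). The gripper opens to 85 mm and grips with 20 to 120 N. Pads are 22 mm wide; open, the fingers measure 114 mm over their backs; the gripper's body (76 mm by 85 mm) begins 54 mm behind the grasp point. The pads swing forward as they close: fully open they stand 13 mm farther back than shut.
Start: joints at [-1.315, 0.181, 1.607, -0, 1.354, -0.206], TCP at [0.256, -0.515, 0.231] pointing down, gripper open.
Joint ranges: [-2.99, 2.99], [-0.89, 2.07], [0.3, 2.58], [-1.14, 4.28], [0, 2.63], [-3.12, 3.12]. Speed limits (rad/s): [2.57, 2.57, 3.01, 3.14, 3.14, 3.14].

## Interface

Orientations are given as a unit quaternion [w, x, y, z].
In Python, from bench import ctrl, imaging gives the robot as it stands.
- The arm moves only by the shell command python3 -m jog 'ROWS'. ROWS is JSON, a list of rows, each a list of 3 entries, a list of its own where there are three numbers: the shift along the tool's x, y, z in cm, then the turn, a rotation vector about the tool's x, y, z in rad, then the finger opening in cm, from 0 to 8.54. A call has 1 to 12 rows; each row shifts and turns the pose as measured when the row begins, along the tool's axes as they then stand; what a row does not reach is not made up. A row lasts 1/12 s, in which the tool goes at most 41.7 mm and 7.16 degrees, less where a joint would pass 70% of its speed; a pose out of reach is approached as far as the arm can. A call is refused whole if a number of a shift passes 4.17 or a number of a turn 0.125, either way. A call with a gripper value outside its range is refused whole. The fingers move at their own pace and stop on an object; the grip force is fixed at half the most. Time passes only in rows, so rows that do not move let the fingers close. It gives the time, the measured TCP pose, the force and the opening at its end, in the units of the state.
- ctrl.get_obs(): the state, without advancing time (a new reading comes with each control period).
- imaging.camera(name): name is "scene" or "top"; returns a dict with "frame" (400x640x3 uint8, red, green, blue), "depth" (400x640 float32, m along the optical axis (not along the pixel's ray), 0 where there is no reading), "K" (3x3 intrinsics, pixels), "R" (3x3) and "t" (3): a world point X has camera coordinates R X + t. Camera axes: x right, y down, z forward; pixel columns grow to the right and rows downward; lengths in m; the calibration is good to about 2 mm. A picture is of the moment at which its call begins.
- ctrl.hand_in(): hands the job in, once; it reports no verdict.
The state is a dict: "time_s": time; "q": joint angles; "dq": joint speeds; "joint_efforts": joint torques, N m; "eef_pos": TCP position; "eef_rot": TCP orientation; "wrist_force": force on the tool from outside, world axes, zero at the start; "torque": the same for the moment, N m; "opening": opening from 0.0 (shut) to 1.0 (fully open).
Only numpy, scipy, OpenCV 4.12 (cv2) and the standard library are available. Lean on these libraries where they do the work, as an engineer would, in place of code of your own. Each camera call takes 0.05 s, during which the arm holds its last target. There are 200 camera calls.

## Task

Two turnbuckles lie in holding fixtures on the garage bench. On the steering tie rod, the one with the closed tube sleeve between two ball joints, swing the sleeve's crank handle over from left to right (as seen from the robot) so that the sleeve turns and draws both rod ends fully in against their stops; then let go. Leave the open-frame turnbuckle with the eye ends as it is.

Things in the scene. Friction and masses are not known exactly. Their poses are not given: they have to be found in the camera images.
- tie_jig: Fixed grey plate (370 x 80 x 12 mm) holding the tie rod: dark tube sleeve (140 mm, 28 mm diameter, 36 mm collars), axis level, 60 mm above the bench; each end a threaded rod to a ball joint (stud top 93 mm up) on a sliding block, with a low stop bar inboard. Left or right on the bench. Origin: centre of the plate's underside. x along the rod, away from the robot within 20 degrees; y left, z up.
- tie_sleeve (a joint): Turn of the tie rod's sleeve about the plate's x axis, rad. The crank leans (1.0 - value) rad from upright towards the plate's +y (left). Starts at 0 to 0.4. 0: ends fully out. 2.0: hard stop, both ends fully in (blocks at their stop bars), crank 1.0 rad to the right. Each end moves 10 mm per rad (steep opposed threads). Even friction, about 1.5 N at the grip; stays where left.
- tie_handle (a point): Centre of the tie rod crank's black grip: a barrel, 24 mm diameter, 44 mm long along the plate's x, free to spin on its pin. Its steel bar (10 mm) stands at x = -32 mm, clear of the barrel. Barrel centre in the plate's frame: x = 0, y = 100 sin(lean), z = 60 + 100 cos(lean) mm. Pinch it from above, fingers closing across it (along the plate's y), and follow the arc with the hand kept upright.
- frame_handle (a point): Centre of the like crank grip on the bystander, on the other side of the bench: a turnbuckle in a like fixture, but with an open frame (two side bars, 130 mm long) and round eye ends. It must stay as it is.

How it is judged:
By the outcome, as a careful person would: the job done as asked, in the order asked, and still so for the second after the job is handed in, with the robot touching nothing.
It also fails if it takes over 38 s, if anything falls off the work surface, if the arm or the gripper's body presses on something with over 40 N, if the wrist force passes 120 N, or if a joint passes its speed limit or range.

## Working session

There is one attempt and no reset: what is moved stays moved. The work goes in short steps, Python scripts to look and compute and a shell command to move; the robot and the scene stay as the last step left them, time stands still between calls to the robot, and variables do not carry over. Pictures are saved under pics/ and viewed, about 8 in all and at most 12, crops included, and the job is handed in when it is done.

```bash
mkdir -p pics; ls; python3 - <<'E'
from bench import ctrl, imaging
import cv2,numpy as np
for n in("top","scene"):
    c=imaging.camera(n); np.savez(f"pics/{n}0.npz",**c)
    cv2.imwrite(f"pics/{n}0.png",c["frame"][:,:,::-1]); print(n,c["K"].tolist(),c["R"].round(3).tolist(),c["t"])
o=ctrl.get_obs(); print(o, ctrl.hold_point_z)
E
```

```text
pics
top [[366.38981597898163, 0.0, 317.84219284887627], [0.0, 366.38981597898163, 200.29845334989733], [0.0, 0.0, 1.0]] [[0.026, -0.998, 0.062], [-0.992, -0.033, -0.123], [0.125, -0.058, -0.99]] [0.00430343 0.54634714 0.67100822]
scene [[477.22893601535327, 0.0, 324.0471325009876], [0.0, 477.22893601535327, 201.87521944273556], [0.0, 0.0, 1.0]] [[-0.072, 0.997, 0.006], [0.725, 0.057, -0.687], [-0.685, -0.045, -0.727]] [ 0.01248442 -0.31389379  1.28458588]
{'time_s': 0.1, 'q': array([-1.31531312e+00,  1.81505830e-01,  1.60794068e+00, -3.97827511e-05,
        1.35381671e+00, -2.06278487e-01]), 'dq': array([-0.00150679, -0.00083091, -0.00183709, -0.00090497, -0.002277  ,
       -0.00083645]), 'joint_efforts': array([ 2.20659631e-04, -4.45873082e+01, -3.52238345e+01, -2.12201412e-04,
        4.11590692e-03, -4.00699003e-05]), 'eef_pos': array([ 0.25605766, -0.51425441,  0.23043649]), 'eef_rot': array([ 0.60154883, -0.60075424,  0.3727496 , -0.37187509]), 'wrist_force': array([ 0.15452971,  0.90031505, -0.73010132]), 'torque': array([ 0.02216204, -0.00925767, -0.01021876]), 'opening': 1.0012765559645194} 0.0187
```

View pics/top0.png

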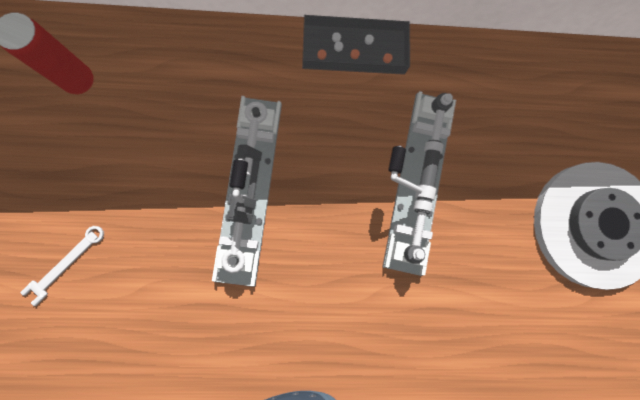

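View pics/scene0.png

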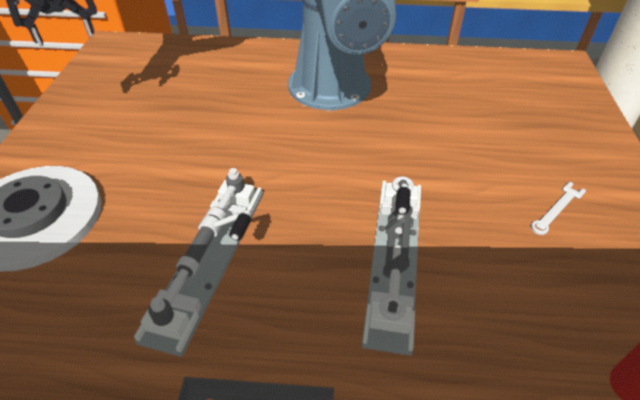

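The tie rod (closed tube, ball joints) is the right-hand one in the top view: its plate runs from (436,95) to (407,273), its grip is at (398,159). The eye-end frame is at (247,190), with its grip at (239,174).

```bash
cat > h.py <<'E'
import numpy as np
def ray(c,u,v):
    K,R,t=c["K"],c["R"],c["t"]; return -R.T@t, R.T@np.linalg.solve(K,[u,v,1.])
def atz(c,u,v,z):
    o,d=ray(c,u,v); return o+d*(z-o[2])/d[2]
def atd(c,u,v,r=1):
    o,d=ray(c,u,v); p=c["depth"][int(v)-r:int(v)+r+1,int(u)-r:int(u)+r+1]; return o+d*np.median(p)
E
python3 - <<'E'
from h import *
import cv2
c=dict(np.load("pics/top0.npz")); s=dict(np.load("pics/scene0.npz"))
for uv in [(416,94),(455,97),(428,275),(386,271)]: print("plate",atz(c,*uv,.012).round(4), atd(c,*uv).round(3))
for uv in [(398,159),(397,152),(399,166),(434,150),(430,175),(446,101),(415,255),(427,197),(239,174)]: print(uv,atd(c,*uv,0).round(4))
a=c["frame"][70:300,360:480,::-1]; b=s["frame"][150:370,120:280,::-1]
a=cv2.resize(a,None,fx=2.5,fy=2.5,interpolation=2); b=cv2.resize(b,None,fx=2.5,fy=2.5,interpolation=2)
h=max(len(a),len(b)); f=np.zeros((h,a.shape[1]+b.shape[1],3),np.uint8); f[:len(a),:a.shape[1]]=a; f[:len(b),a.shape[1]:]=b
cv2.imwrite("pics/crop1.png",f)
E
```

```text
plate [ 0.7799 -0.1808  0.012 ] [ 0.78  -0.181  0.011]
plate [ 0.7776 -0.2644  0.012 ] [ 0.783 -0.27  -0.   ]
plate [ 0.4078 -0.2019  0.012 ] [ 0.407 -0.206 -0.   ]
plate [ 0.4137 -0.1181  0.012 ] [ 0.413 -0.121  0.   ]
(398, 159) [ 0.6088 -0.1083  0.1321]
(397, 152) [ 0.6212 -0.1068  0.1314]
(399, 166) [ 0.5967 -0.1099  0.1324]
(434, 150) [ 0.6437 -0.1936  0.0738]
(430, 175) [ 0.5954 -0.1852  0.0742]
(446, 101) [ 0.7342 -0.2116  0.0901]
(415, 255) [ 0.4473 -0.1512  0.0876]
(427, 197) [ 0.5532 -0.1776  0.0781]
(239, 174) [0.5657 0.1514 0.1688]
```

View pics/crop1.png

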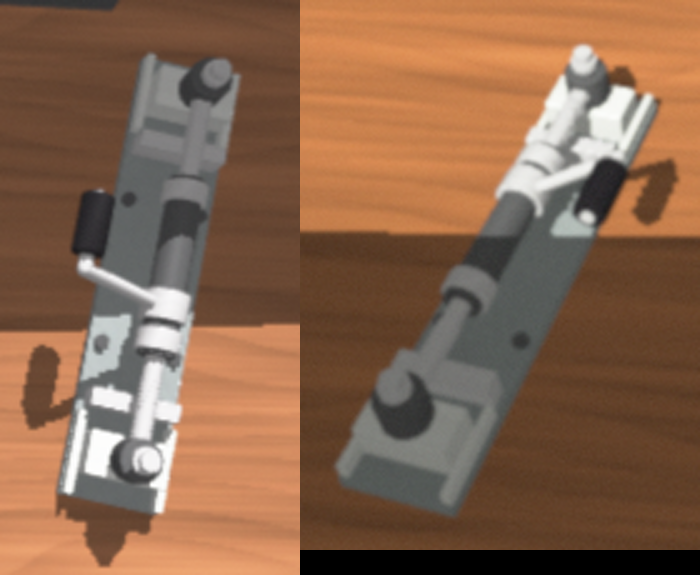

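Crop: crank leans left and its bar is at the near end. The estimated grip centre is about (0.607, -0.108, 0.120), the plate yaw is about -0.17, and the joint value is about 0.07.

```bash
python3 -m jog '[[[-1.5,0,3.5],[0,0,0],8],[[-1.5,0,3.5],[0,0,0],8],[[-1.5,0,3.5],[0,0,0],8],[[-1.5,0,3.5],[0,0,0],8],[[-1.5,0,3.5],[0,0,0],8],[[-1.5,0,3.5],[0,0,0],8],[[-1.5,0,3.5],[0,0,0],8],[[-1.5,0,3.5],[0,0,0],8],[[-1.5,0,3.5],[0,0,0],8],[[-1.5,0,3.5],[0,0,0],8],[[-1.5,0,3.5],[0,0,0],8],[[-1.5,0,3.5],[0,0,0],8]]'
python3 -m jog '[[[0,0,0],[0,0.12,0],7],[[0,0,0],[0,0.12,0],7],[[0,0,0],[0,0.12,0],7],[[0,0,0],[0,0.12,0],7],[[0,0,0],[0,0.12,0],7],[[0,0,0],[0,0,0],7]]'
cat >> h.py <<'E'
C=np.array([.593,-.187]); YAW=-.17
def plan(lean=None,tgt=None,lift=0):
    """remaining tool shift (cm) and turn to put grasp point on barrel at given lean"""
    from bench import ctrl
    from scipy.spatial.transform import Rotation as Ro
    o=ctrl.get_obs(); q=o["eef_rot"]; R=Ro.from_quat([*q[1:],q[0]])
    ey=np.array([-np.sin(YAW),np.cos(YAW),0]); g=ctrl.hold_point_z
    p=np.array([*C,.06])+.1*np.sin(lean)*ey+[0,0,.1*np.cos(lean)-g+lift] if tgt is None else np.array(tgt)
    T=np.array([-ey,[0,0,-1],np.cross(-ey,[0,0,-1])]).T
    print("t",round(o["time_s"],2),"pos",o["eef_pos"].round(4),"shift cm",(R.inv().apply(p-o["eef_pos"])*100).round(2),"turn",(R.inv()*Ro.from_matrix(T)).as_rotvec().round(3),"open",round(o["opening"],3),"F",o["wrist_force"].round(1))
E
python3 - <<'E'
from h import *
plan(.93,lift=.1)
E
```

```text
time_s: 1.1
eef_pos: [0.5582, -0.1561, 0.2254]
eef_rot: [0.599, -0.598, 0.38, -0.374]
wrist_force: [-0.1, -0.7, 0.1]
opening: 0.932
time_s: 1.6
eef_pos: [0.5619, -0.1445, 0.2217]
eef_rot: [0.456, -0.457, 0.545, -0.535]
wrist_force: [-0.4, -0.3, -0.0]
opening: 0.819
t 1.6 pos [ 0.5619 -0.1445  0.2217] shift cm [-4.32  2.05  3.83] turn [ 0.012  0.003 -0.008] open 0.819 F [-0.4 -0.3 -0. ]
```

```bash
python3 -m jog '[[[-2.2,0,1.9],[0.012,0,-0.008],7],[[-2.1,0.5,1.9],[0,0,0],7],[[0,0,0],[0,0,0],7]]'
python3 - <<'E'
from h import *
from bench import imaging
import cv2
plan(.93)
c=imaging.camera("top"); s=imaging.camera("scene"); np.savez("pics/top1.npz",**c)
a=cv2.resize(c["frame"][70:290,340:500,::-1],None,fx=2.5,fy=2.5,interpolation=2); b=cv2.resize(s["frame"][130:350,120:280,::-1],None,fx=2.5,fy=2.5,interpolation=2)
cv2.imwrite("pics/crop2.png",np.hstack([a,b]))
# black-grip cloud and sleeve line from first pictures
for n in("top","scene"):
    c=dict(np.load(f"pics/{n}0.npz")); v,u=np.mgrid[:400,:640]; K,R,t=c["K"],c["R"],c["t"]
    d=c["depth"]; P=(np.stack([(u-K[0,2])/K[0,0]*d,(v-K[1,2])/K[1,1]*d,d],-1)-t)@R
    m=(d>0)&(c["frame"].max(2)<60)&(np.abs(P[...,0]-.607)<.05)&(np.abs(P[...,1]+.108)<.035)&(P[...,2]>.1)
    Q=P[m]; print(n,len(Q),Q.min(0).round(4),Q.max(0).round(4),Q.mean(0).round(4)); w=np.linalg.svd(Q-Q.mean(0))[2][0]; print("dir",w.round(3))
    # sleeve: top ridge
    xs=[]
    for x in np.arange(.54,.66,.01):
        m=(np.abs(P[...,0]-x)<.005)&(np.abs(P[...,1]+.187)<.03)&(P[...,2]>.06)&(P[...,2]<.085)
        if m.sum()>3: q=P[m]; xs.append([x,q[:,1].min(),q[:,1].max()])
    xs=np.array(xs); print(np.polyfit(xs[:,0],xs[:,1:].mean(1),1), np.polyval(np.polyfit(xs[:,0],xs[:,1:].mean(1),1),.593))
E
```

```text
time_s: 1.85
eef_pos: [0.6067, -0.1084, 0.2155]
eef_rot: [0.458, -0.459, 0.539, -0.538]
wrist_force: [-0.8, 0.2, -0.1]
opening: 0.82
t 1.85 pos [ 0.6067 -0.1084  0.2155] shift cm [-0.04 11.45 -0.  ] turn [ 0.001  0.011 -0.   ] open 0.82 F [-0.8  0.2 -0.1]
top 314 [ 0.5874 -0.1219  0.1207] [ 0.6306 -0.094   0.1359] [ 0.6087 -0.1068  0.1307]
dir [-0.981  0.192 -0.008]
[-0.20706556 -0.06184292] -0.1846327947587822
scene 260 [ 0.5942 -0.1194  0.1161] [ 0.6348 -0.0928  0.1351] [ 0.6162 -0.1045  0.1304]
dir [ 0.97  -0.244 -0.026]
[-0.18897032 -0.0705386 ] -0.18259799963472292
```

View pics/crop2.png

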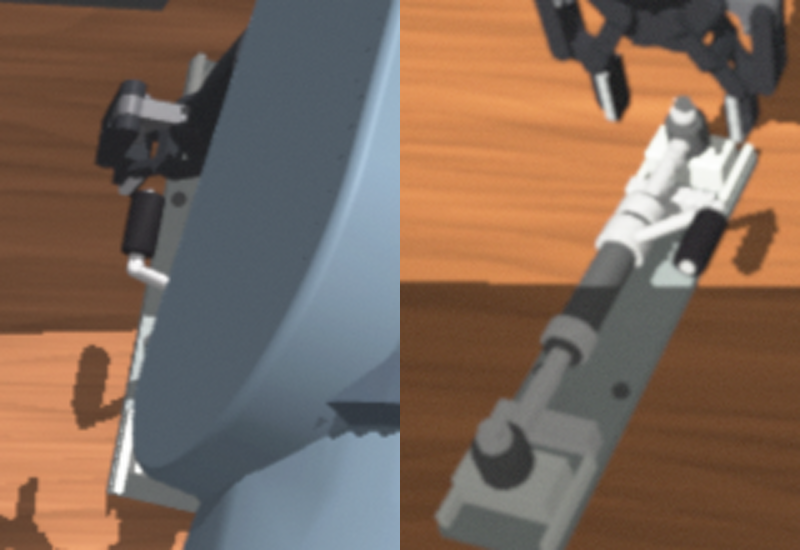

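The crop shows the fingers over the grip at about (145,220) in the left half, consistent with the estimate. I'll refine the yaw to -0.19 and the centre to (0.593, -0.185).

```bash
sed -i 's/^C=.*/C=np.array([.593,-.185]); YAW=-.19/' h.py
python3 -m jog '[[[0,3,0],[0,0.03,0],7],[[-0.1,3,0],[0,0,0],7],[[-0.1,2.5,0],[0,0,0],7],[[0,1.5,0],[0,0,0],7],[[0,0,0],[0,0,0],7]]'
python3 - <<'E'
from h import *
plan(.92)
E
```

```text
time_s: 2.37
eef_pos: [0.6044, -0.1126, 0.1158]
eef_rot: [-0.452, 0.453, -0.542, 0.545]
wrist_force: [-0.5, 0.8, -0.4]
opening: 0.82
t 2.37 pos [ 0.6044 -0.1126  0.1158] shift cm [-0.64  1.39  0.24] turn [-0.003  0.007  0.004] open 0.82 F [-0.5  0.8 -0.4]
```

```bash
python3 -m jog '[[[-0.6,0.6,0.2],[0,0,0],7],[[0,0.7,0],[0,0,0],7],[[0,0,0],[0,0,0],7]]'
python3 - <<'E'
from h import *
plan(.92)
from bench import imaging
import cv2
s=imaging.camera("scene")
cv2.imwrite("pics/crop3.png",cv2.resize(s["frame"][130:300,160:320,::-1],None,fx=3.5,fy=3.5,interpolation=2))
E
```

```text
time_s: 2.62
eef_pos: [0.6071, -0.1086, 0.1033]
eef_rot: [-0.452, 0.453, -0.542, 0.545]
wrist_force: [-1.3, 0.1, 0.6]
opening: 0.814
t 2.62 pos [ 0.6071 -0.1086  0.1033] shift cm [-0.18  0.14  0.06] turn [-0.003  0.007  0.005] open 0.814 F [-1.3  0.1  0.6]
```

View pics/crop3.png

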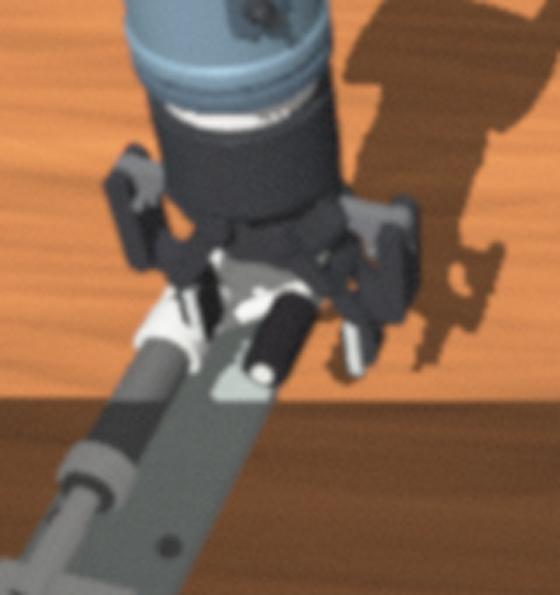

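Picture: the grip lies between the fingers, with tips at (205,320) and (358,360) and the barrel at (282,335). Closing.

```bash
python3 -m jog '[[[-0.15,0.1,0],[0,0,0],4],[[0,0,0],[0,0,0],1],[[0,0,0],[0,0,0],1],[[0,0,0],[0,0,0],1],[[0,0,0],[0,0,0],1],[[0,0,0],[0,0,0],1],[[0,0,0],[0,0,0],1],[[0,0,0],[0,0,0],1]]'
python3 - <<'E'
from h import *
plan(.92);plan(.7)
E
```

```text
time_s: 3.33
eef_pos: [0.61, -0.1079, 0.1069]
eef_rot: [-0.453, 0.452, -0.539, 0.547]
wrist_force: [-0.4, 0.6, -0.0]
opening: 0.259
t 3.33 pos [ 0.61   -0.1079  0.1069] shift cm [-0.07  0.5  -0.21] turn [-0.01   0.008  0.006] open 0.259 F [-0.4  0.6 -0. ]
t 3.33 pos [ 0.61   -0.1079  0.1069] shift cm [ 1.46 -1.08 -0.21] turn [-0.01   0.008  0.006] open 0.259 F [-0.4  0.6 -0. ]
```

```bash
python3 -m jog '[[[0.8,-0.9,-0.05],[0,0,0],1],[[0.9,-0.8,-0.05],[0,0,0],1],[[1.0,-0.7,-0.05],[0,0,0],1],[[1.05,-0.6,-0.05],[0,0,0],1]]'
python3 - <<'E'
from h import *
plan(.44,lift=.004);plan(.5,lift=.004)
E
```

```text
time_s: 3.67
eef_pos: [0.6027, -0.1445, 0.1374]
eef_rot: [-0.455, 0.451, -0.538, 0.548]
wrist_force: [5.9, -5.1, -12.4]
opening: 0.253
t 3.67 pos [ 0.6027 -0.1445  0.1374] shift cm [-0.1   0.16 -0.19] turn [-0.014  0.01   0.005] open 0.253 F [  5.9  -5.1 -12.4]
t 3.67 pos [ 0.6027 -0.1445  0.1374] shift cm [-0.64  0.43 -0.19] turn [-0.014  0.01   0.005] open 0.253 F [  5.9  -5.1 -12.4]
```

```bash
python3 -m jog '[[[1.2,-0.35,-0.1],[0,0,0],1],[[1.45,-0.3,-0.05],[0,0,0],1],[[1.5,-0.05,0],[0,0,0],1]]'
python3 - <<'E'
from h import *
plan(0,lift=.004);plan(-.15,lift=.004);plan(-.3,lift=.004);plan(-.45,lift=.004)
E
```

```text
time_s: 3.92
eef_pos: [0.5944, -0.1878, 0.1468]
eef_rot: [-0.456, 0.45, -0.537, 0.549]
wrist_force: [5.1, 0.6, -12.2]
opening: 0.257
t 3.92 pos [ 0.5944 -0.1878  0.1468] shift cm [-0.25  0.14 -0.19] turn [-0.019  0.01   0.004] open 0.257 F [  5.1   0.6 -12.2]
t 3.92 pos [ 0.5944 -0.1878  0.1468] shift cm [ 1.24  0.26 -0.21] turn [-0.019  0.01   0.004] open 0.257 F [  5.1   0.6 -12.2]
t 3.92 pos [ 0.5944 -0.1878  0.1468] shift cm [ 2.7   0.6  -0.23] turn [-0.019  0.01   0.004] open 0.257 F [  5.1   0.6 -12.2]
t 3.92 pos [ 0.5944 -0.1878  0.1468] shift cm [ 4.09  1.16 -0.26] turn [-0.019  0.01   0.004] open 0.257 F [  5.1   0.6 -12.2]
```

```bash
python3 -m jog '[[[1.25,0.25,-0.05],[0,0,0],1],[[1.45,0.35,-0.05],[0,0,0],1],[[1.4,0.6,-0.05],[0,0,0],1]]'
python3 - <<'E'
from h import *
for l in (-.45,-.6,-.75,-.9,-1.0): plan(l,lift=.004)
E
```

```text
time_s: 4.17
eef_pos: [0.5861, -0.2304, 0.1361]
eef_rot: [-0.458, 0.448, -0.537, 0.549]
wrist_force: [8.0, 5.2, -9.7]
opening: 0.261
t 4.17 pos [ 0.5861 -0.2304  0.1361] shift cm [-0.24  0.07 -0.18] turn [-0.022  0.009  0.   ] open 0.261 F [ 8.   5.2 -9.7]
t 4.17 pos [ 0.5861 -0.2304  0.1361] shift cm [ 1.06  0.82 -0.21] turn [-0.022  0.009  0.   ] open 0.261 F [ 8.   5.2 -9.7]
t 4.17 pos [ 0.5861 -0.2304  0.1361] shift cm [ 2.23  1.76 -0.24] turn [-0.022  0.009  0.   ] open 0.261 F [ 8.   5.2 -9.7]
t 4.17 pos [ 0.5861 -0.2304  0.1361] shift cm [ 3.25  2.86 -0.27] turn [-0.022  0.009  0.   ] open 0.261 F [ 8.   5.2 -9.7]
t 4.17 pos [ 0.5861 -0.2304  0.1361] shift cm [ 3.83  3.67 -0.3 ] turn [-0.022  0.009  0.   ] open 0.261 F [ 8.   5.2 -9.7]
```

```bash
python3 -m jog '[[[1.1,0.85,-0.05],[0.01,0,0],1],[[1.15,0.95,-0.05],[0,0,0],1],[[0.95,1.0,-0.05],[0,0,0],1]]'
python3 - <<'E'
from h import *
for l in (-.9,-1.0,-1.05): plan(l,lift=.004)
E
```

```text
time_s: 4.42
eef_pos: [0.5799, -0.2637, 0.1082]
eef_rot: [-0.461, 0.443, -0.535, 0.552]
wrist_force: [8.5, 7.3, -4.8]
opening: 0.26
t 4.42 pos [ 0.5799 -0.2637  0.1082] shift cm [-0.15  0.07 -0.2 ] turn [-0.035  0.007 -0.004] open 0.26 F [ 8.5  7.3 -4.8]
t 4.42 pos [ 0.5799 -0.2637  0.1082] shift cm [ 0.44  0.88 -0.23] turn [-0.035  0.007 -0.004] open 0.26 F [ 8.5  7.3 -4.8]
t 4.42 pos [ 0.5799 -0.2637  0.1082] shift cm [ 0.7   1.3  -0.25] turn [-0.035  0.007 -0.004] open 0.26 F [ 8.5  7.3 -4.8]
```

```bash
for i in 1 ; do python3 -m jog '[[[0.35,0.5,-0.05],[0,0,0],1],[[0.3,0.45,0],[0,0,0],1]]'; done
python3 -m jog '[[[0.25,0.4,0],[0,0,0],1],[[0.25,0.4,0],[0,0,0],1]]'
python3 - <<'E'
from h import *
plan(-1.0,lift=.004)
E
```

```text
time_s: 4.58
eef_pos: [0.5793, -0.2696, 0.0994]
eef_rot: [-0.463, 0.441, -0.536, 0.551]
wrist_force: [-13.3, 31.5, 55.2]
opening: 0.258
time_s: 4.75
eef_pos: [0.5793, -0.2691, 0.1]
eef_rot: [-0.466, 0.439, -0.54, 0.547]
wrist_force: [-9.3, 18.3, 28.6]
opening: 0.259
t 4.75 pos [ 0.5793 -0.2691  0.1   ] shift cm [-0.11  0.06 -0.24] turn [-0.033  0.007 -0.022] open 0.259 F [-9.3 18.3 28.6]
```

Hit the stop (force rise, pose matches lean -1.0). Release and rise.

```bash
python3 -m jog '[[[0,0,0],[0,0,0],2],[[0,0,0],[0,0,0],4],[[0,0,0],[0,0,0],6.5],[[0,0,0],[0,0,0],6.5],[[0,0,0],[0,0,0],6.5]]'
python3 -m jog '[[[0,-1,0],[0,0,0],6.5],[[0,-2,0],[0,0,0],6.5],[[0,-3,0],[0,0,0],6.5],[[0,-3,0],[0,0,0],6.5],[[0,-3,0],[0,0,0],6.5],[[0,0,0],[0,0,0],6.5]]'
python3 - <<'E'
from h import *
plan(-1)
E
```

```text
time_s: 5.17
eef_pos: [0.5778, -0.2699, 0.1027]
eef_rot: [-0.466, 0.439, -0.54, 0.546]
wrist_force: [-0.3, 0.5, 0.3]
opening: 0.758
time_s: 5.67
eef_pos: [0.5702, -0.2734, 0.2253]
eef_rot: [0.463, -0.44, 0.544, -0.544]
wrist_force: [0.5, -1.1, 1.7]
opening: 0.757
t 5.67 pos [ 0.5702 -0.2734  0.2253] shift cm [-0.36 13.02  0.3 ] turn [-0.021  0.006 -0.026] open 0.757 F [ 0.5 -1.1  1.7]
```

```bash
python3 -m jog '[[[3,-0.5,-2.5],[0,0,0],6.5],[[3,-0.5,-2.5],[0,0,0],6.5],[[3,-0.5,-2.5],[0,0,0],6.5],[[3,0,-2.5],[0,0,0],6.5],[[3,0,-2.5],[0,0,0],6.5],[[3,0,-2.5],[0,0,0],6.5],[[0,0,0],[0,0,0],6.5]]'
python3 - <<'E'
from h import *
from bench import imaging
import cv2
c=imaging.camera("top"); s=imaging.camera("scene")
a=cv2.resize(c["frame"][80:290,370:530,::-1],None,fx=2.5,fy=2.5,interpolation=2); b=cv2.resize(s["frame"][150:360,120:280,::-1],None,fx=2.5,fy=2.5,interpolation=2)
cv2.imwrite("pics/crop4.png",np.hstack([a,b]))
for n,d in(("top",c),("scene",s)):
    v,u=np.mgrid[:400,:640]; K,R,t=d["K"],d["R"],d["t"]; e=d["depth"]
    P=(np.stack([(u-K[0,2])/K[0,0]*e,(v-K[1,2])/K[1,1]*e,e],-1)-t)@R
    m=(e>0)&(d["frame"].max(2)<70)&(np.abs(P[...,0]-.577)<.05)&(np.abs(P[...,1]+.268)<.035)&(P[...,2]>.09)
    if m.sum(): Q=P[m]; print(n,len(Q),Q.min(0).round(4),Q.max(0).round(4),Q.mean(0).round(4))
E
```

```text
time_s: 6.25
eef_pos: [0.3847, -0.4309, 0.2408]
eef_rot: [-0.465, 0.443, -0.538, 0.547]
wrist_force: [0.8, -0.1, 0.3]
opening: 0.76
top 358 [ 0.5561 -0.2807  0.1102] [ 0.6015 -0.2515  0.1297] [ 0.5781 -0.2639  0.1238]
scene 270 [ 0.5642 -0.2785  0.1082] [ 0.6041 -0.2513  0.1302] [ 0.5856 -0.2618  0.1237]
```

View pics/crop4.png

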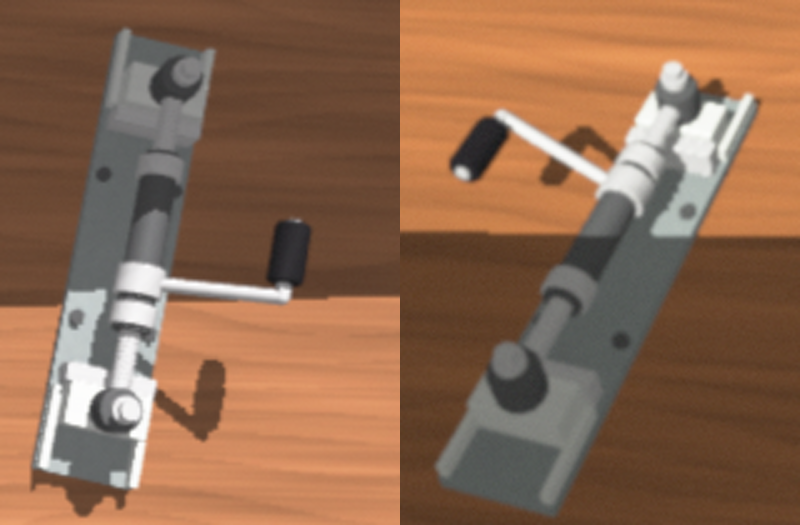

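The picture shows the crank over to the right, with its grip at (290,253) in the left half. Both blocks are tight against their stop bars, and the measured lean is about -1.0 rad.

```bash
python3 -c "
from bench import ctrl; print(ctrl.hand_in())"
```

```text
the job is handed in; nothing more can be done
None
```

I swung the tie rod's crank from left to right until it hit its hard stop, let go, backed the arm clear and handed the job in. It was last read at 6.25 s of the 38 s allowed.

- **Stop reached:** the wrist force rose to about 65 N at the stop, below the 120 N limit. The tool pose there matched a crank lean of 1.0 rad to the right.
- **After release:** the depth image put the grip at about 1.0 rad to the right. In the last picture both end blocks sit against their stop bars.
- **Open-frame turnbuckle:** the arm was never sent near it. I did not look at it again in the final picture.

No check failed. Before the stop, the wrist force stayed under about 16 N in each reading along the swing.

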